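# Fit the cover on the grinding jig and hold it down

### The job

Lift the aluminium cover plate (the one with the wooden handle) off its red hook, slide its tongue in under the green bridge of the grinding jig until the hole drops over the locating pin hidden there, then press the cover down on the orange spring pad until it is fully home on its stops, lying flat and square to the jig. Finish while still gripping the cover and holding it pressed down: do not let go. Leave the tray, wrench, bottle and spare wheel where they are.

Things in the scene. Friction and masses are not known exactly. Their poses are not given: they have to be found in the camera images.
- cover: Loose aluminium cover plate, 0.4 to 0.6 kg, balanced at its handle, hanging level. Origin: underside, below the handle; x along the tongue, z up. Plate 12 mm thick: main part x -68 to +45 mm, 100 mm wide; tongue x +45 to +89 mm, 50 mm wide. The hook passes along x through the window below the handle (80 mm wide, 34 mm tall, from plate to bar); the tongue points to the stand's post.
- cover_grip (a point): Centre of the top of the wooden handle bar, 91 mm above the cover's underside. Bar: along y, 96 mm long, 20 mm thick in x, 45 mm tall (its underside 46 mm above the plate's), on two 8 mm uprights at its ends. Grip it from above, fingers closing along x, fingertips 15 to 25 mm above the bar's underside: so they clear the hook's tip.
- cover_hole (a point): Centre of the 16 mm through hole in the tongue (x +68 mm, y 0 of the cover), at the underside.
- stand: Fixed hook stand. Origin: on the bench below the middle of the hanging place; x along the hook towards the post. Red arm 8 mm thick, top 150 mm high, from the post (18 mm thick, x +130 mm, no taller than the arm) to x -32 mm, then turned up: tip at x -44 mm, 160 mm high.
- hook (a point): Top of the hook arm, 150 mm high, above the stand's origin; the cover hangs within 15 mm of here. Unhook: raise the cover 14 to 22 mm (26 mm hits the arm from below), draw it 75 mm or more to the stand's -x. The tongue stays under the arm until the cover is drawn 150 mm or then moved 80 mm sideways: rise only after that.
- jig: Fixed green jig. Origin: on the bench below the handle of a seated cover, whose axes then match the jig's; x from the open front to the bridge. Base x -75 to +100 mm, 130 mm wide, 30 mm high. Bridge x +50 to +100 mm, underside 80 mm, top 88 mm high, side posts 96 mm apart, open front and back, yellow stripe on top at y 0. Steel stops 38 mm high carry a home cover's underside.
- pin (a point): Top of the fixed locating pin hidden under the bridge: 12 mm thick, its last 5 mm tapered, 56 mm above the bench, at x +68 mm, y 0 of the jig (18 mm behind the bridge's front edge). The cover cannot go on from above: bring it in from the jig's -x side, level, underside 58 to 66 mm above the bench, over the pin and under the bridge.
- jig_pad (a joint): How far the orange spring pad (70 x 64 mm, below the handle of a seated cover) is pressed, in m. 0: up, top 46 mm above the bench, where the cover rests once dropped on the pin. 0.008: cover home on the stops. Spring 8 N preload plus 1 N per mm; with the cover on it, about 10 N more push brings it home.
- blank_tray: Bystander: steel tray 120 x 150 x 35 mm with forged blanks, origin centre of underside.
- wrench: Bystander: wrench lying flat on the bench.
- oil_bottle: Bystander: white bottle, 52 mm thick, 130 mm tall, origin centre of underside.
- spare_wheel: Bystander: grey grinding wheel lying flat, 110 mm across, 22 mm thick, origin centre of underside.
Mind the look-alikes: they are no part of the job. Of the things shaped like the cover, the aluminium one is meant.

How it is judged (in metres and radians):
On the way, in this order (a step that is already met when the one before it is completed fails the run):
1. the cover is off the hook: clear of the stand, its handle drawn away from the hook, carried by the gripper (contact force between cover and stand below 0.1 N and horizontal distance between cover_grip and hook above 0.055 m and height (world z) of cover above 0.05 m and contact force between cover and the fingers above 1 N), for 0.1 s.
2. the cover has dropped over the pin: hole within 5 mm of the pin's axis, the tongue's underside at least 4 mm below the pin's top (horizontal distance between cover_hole and pin below 0.005 m and z of cover_hole in the frame of pin below -0.004 m), for 0.1 s.
At the end, for the whole second after the job is handed in: The cover's hole is on the pin (axes within 4 mm), the tongue's underside within 2.5 mm of its stop, the spring pad pressed at least 6.2 of 8 mm, the cover level within 0.05 rad and square to the jig within 0.1 rad, at rest, and the gripper still on it, holding it down (horizontal distance between cover_hole and pin below 0.004 m and z of cover_hole in the frame of pin below -0.0155 m and value of joint jig_pad above 0.0062 m and angle between cover's own z axis and vertical below 0.05 rad and angle between the x axis of cover and the x axis of jig, either way round below 0.1 rad and contact force between cover and the fingers above 1 N and linear speed of cover below 0.02 m/s); the arm keeps its last pose, push and grip.
It fails at once if the steel tray of forged blanks is shifted more than 30 mm (distance of blank_tray from where it was at the start of the episode above 0.03 m).
It fails at once if the wrench is shifted more than 30 mm (distance of wrench from where it was at the start of the episode above 0.03 m).
It fails at once if the oil bottle is shifted more than 30 mm (distance of oil_bottle from where it was at the start of the episode above 0.03 m).
It fails at once if the spare wheel is shifted more than 30 mm (distance of spare_wheel from where it was at the start of the episode above 0.03 m).
It fails at once if the oil bottle is tipped (angle between oil_bottle's own z axis and vertical above 0.5 rad).
It also fails if it takes over 58 s, if anything falls off the work surface, if the arm or the gripper's body presses on something with over 40 N, if the wrist force passes 120 N, or if a joint passes its speed limit or range.

### The arm

A 6-joint arm with a two-finger parallel gripper is mounted at the origin on the work surface. World frame = base frame: x ahead of the robot, y to its left, z up, the work surface at z = 0. Lengths are in mm, angles in rad, forces in N, time in s.
With the tool pointing down it reaches from about 275 to 1000 mm from the base axis. Payload 8.4 kg.
Tool frame: the origin (TCP) lies on the centre line of the jaws, within the pads' length; the fingertips stand r.tip_reach ahead of it and the grasp point (between the pads) lies 11 mm behind it (r.tip_reach is the distance from the TCP to the fingertips, in mm); z points along the fingers, y is the line along which they close (so a half turn about z gives the same grasp; the last joint's range is limited). The gripper opens to 85 mm and grips with 20 to 120 N. Pads are 22 mm wide; open, the fingers measure 114 mm over their backs; the gripper's body (76 mm by 85 mm) begins 54 mm behind the grasp point. The pads swing forward as they close: fully open they stand 13 mm farther back than shut.
Start: joints at [1.157, 0.353, 1.633, -0, 1.155, -0.002], TCP at [250.161, 572.754, 239.281] pointing down, gripper open.
Joint ranges: [-2.63, 2.63], [-0.92, 2.1], [0.06, 2.66], [-1.3, 4.44], [0, 2.69], [-3.02, 3.02]. Speed limits (rad/s): [2.22, 2.22, 2.79, 3.14, 3.14, 3.14].

### API

Orientations are given as [roll, pitch, yaw] about the fixed x, y, z axes, in that order (R = Rz(yaw) Ry(pitch) Rx(roll)).
In Python, from rig import r gives the robot as it stands.
- The arm moves only by the tool carry_out, never from a script. Its argument "targets" is a list of rows, each an object with "dp": the shift along the tool's x, y, z in mm, a list of three; "yaw": the turn about the tool's z in degrees. A call has 1 to 12 rows; each row is the pose to reach, as a shift and turn from the pose commanded when the call began, along the tool's axes at that moment; what a row does not reach only later rows make up. A row lasts 1/8 s, in which the tool goes at most 62.5 mm and 10.7 degrees, less where a joint would pass 70% of its speed; a pose out of reach is approached as far as the arm can. A call with a gripper value outside its range is refused whole. "fingers" is the opening, from -1 (shut) to 1 (fully open), so that 0 is half open, set as the call begins (left out, the last holds). The fingers move at their own pace and stop on an object; "grip_force" is the grip in N (left out, the last holds). Time passes only in rows, so rows that repeat a pose let the fingers close. It gives the time, the measured TCP pose, the force, the opening and the grip force at its end, in the units of the state.
- r.sense(): the state, without advancing time (a new reading comes with each control period).
- r.grab_frame(name): name is "scene" or "top"; returns the picture (384x512x3 uint8, red, green, blue); there is no depth.
- r.get_calibration(name): a dict with "fx", "fy", "cx", "cy" (pixels), "dist_coeffs" ([k1, k2, p1, p2, k3] as OpenCV has them; the pictures are not rectified), "rvec" (rotation vector, rad) and "tvec" (3), from world to camera coordinates, as OpenCV has them. Camera axes: x right, y down, z forward; pixel columns grow to the right and rows downward; lengths in mm; the calibration is good to about 2 mm. A picture is of the moment at which its call begins. get_calibration takes no time and is no camera call.
- r.sign_off(): hands the job in; it is judged then, once.
The state is a dict: "clock": time; "qpos": joint angles; "qvel": joint speeds; "joint_efforts": joint torques, N m; "eef_pos": TCP position; "tcp_rot": TCP orientation; "contact_force": force on the tool from outside, world axes, zero at the start; "wrist_torque": the same for the moment, N m; "opening": opening from 0.0 (shut) to 1.0 (fully open); "grasp_force": force on a finger pad.
Only numpy, scipy, OpenCV 4.12 (cv2) and the standard library are available. Lean on these libraries where they do the work, as an engineer would, in place of code of your own. Each camera call takes 0.05 s, during which the arm holds its last target. There are 200 camera calls.

## Working session

There is one attempt and no reset: what is moved stays moved. The work goes in short steps, Python scripts to look and compute and a tool call to move; the robot and the scene stay as the last step left them, time stands still between calls to the robot, and variables do not carry over. Pictures are saved under pics/ and viewed, at most 10 in all, crops included, and the job is handed in when it is done.

Besides the shell and the picture viewer there is one more tool, called as a command line: name --argument value ..., lists and objects as JSON in quotes. carry_out: Moves the arm, as the interface text tells. Its arguments: {"type":"object","properties":{"targets":{"type":"array","items":{"type":"object","properties":{"dp":{"type":"array","items":{"type":"number"}},"yaw":{"type":"number"}}}},"fingers":{"type":"number"},"grip_force":{"type":"number"}},"required":["targets"]}

```bash
ls; mkdir -p pics
python3 - <<'E'
from rig import r
import cv2
print(r.sense()); print(r.tip_reach)
for n in("scene","top"):
    f=r.grab_frame(n); cv2.imwrite(f"pics/{n}0.png",f[:,:,::-1]); print(n,r.get_calibration(n))
E
```

```text
pics
{'clock': 0.0, 'qpos': array([ 1.15661177e+00,  3.53657423e-01,  1.63415088e+00,  2.32984069e-05,
        1.15521839e+00, -2.40990581e-03]), 'qvel': array([ 0.00085315, -0.00048492,  0.00024346,  0.00014595, -0.00022022,
        0.00083085]), 'joint_efforts': array([ 1.60943488e-03, -6.05253053e+01, -3.42067838e+01,  1.21258527e-04,
        9.37673118e-03, -7.44152601e-06]), 'eef_pos': array([249.95299382, 572.31701507, 238.54872921]), 'tcp_rot': array([-3.14015868e+00, -2.47576285e-05,  2.72980857e+00]), 'contact_force': array([ 0.64320387, -0.19505056, -0.2150358 ]), 'wrist_torque': array([ 0.03199455,  0.01896687, -0.03256408]), 'grasp_force': 0.0, 'opening': 1.0006357232166159}
8.0
scene {'fx': 397.97956044022186, 'fy': 397.97956044022186, 'cx': 261.7179602997598, 'cy': 188.58879481748113, 'dist_coeffs': array([0.00227031, 0.        , 0.        , 0.        , 0.        ]), 'rvec': array([ 1.14608013,  2.13753763, -1.11924542]), 'tvec': array([ 311.56083375, -155.81316061, 2012.23222539])}
top {'fx': 429.63287378950037, 'fy': 429.63287378950037, 'cx': 257.638500480643, 'cy': 194.36052280961962, 'dist_coeffs': array([-0.11912427,  0.        ,  0.        ,  0.        ,  0.        ]), 'rvec': array([ 2.03372752, -2.19746529,  0.22072246]), 'tvec': array([  32.50291634,  599.94490689, 1341.62505808])}
```

View pics/scene0.png

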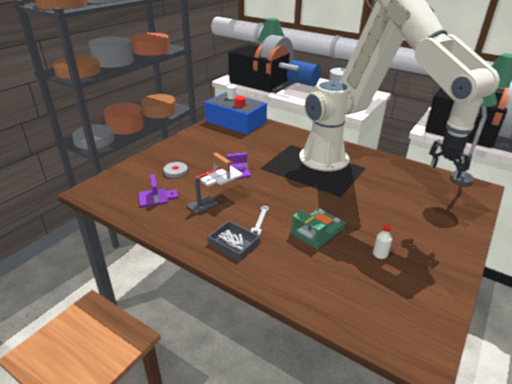

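View pics/top0.png

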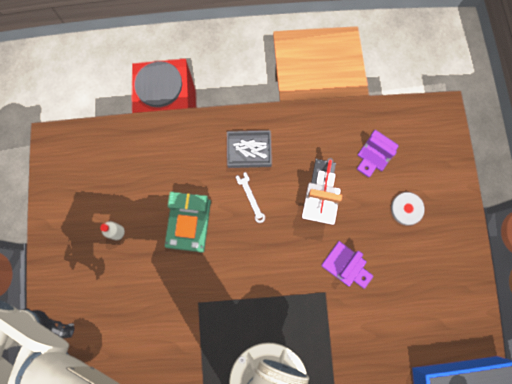

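The scene view shows the stand and cover at about (215,180), the jig at (318,227) and the bottle at (383,243). In the top view the cover handle is at (325,196), the red arm runs up to (326,163), the jig's pad is at (186,227) and its stripe at (187,202). The purple look-alikes are at (378,152) and (348,265).

```bash
cat > h.py <<'E'
import numpy as np, cv2
from rig import r
class Cam:
    def __init__(s,n):
        c=r.get_calibration(n); s.K=np.array([[c['fx'],0,c['cx']],[0,c['fy'],c['cy']],[0,0,1]]); s.d=c['dist_coeffs']
        s.rv=c['rvec'];s.t=c['tvec']; s.R=cv2.Rodrigues(s.rv)[0]; s.C=-s.R.T@s.t
    def at(s,px,z):
        u=cv2.undistortPoints(np.array(px,float).reshape(-1,1,2),s.K,s.d).reshape(-1,2)
        d=np.c_[u,np.ones(len(u))]@s.R
        return s.C+d*((z-s.C[2])/d[:,2])[:,None]
    def px(s,P): return cv2.projectPoints(np.array(P,float).reshape(-1,1,3),s.rv,s.t,s.K,s.d)[0].reshape(-1,2)
E
python3 - <<'E'
import cv2,numpy as np
t=cv2.imread('pics/top0.png'); s=cv2.imread('pics/scene0.png')
def c(i,x,y,w,h): return cv2.resize(i[y:y+h,x:x+w],(400,300),interpolation=cv2.INTER_NEAREST)
a=np.hstack([c(t,285,150,80,60+0),c(t,150,185,80,60)])
a=np.vstack([np.hstack([c(t,275,150,100,75),c(t,140,182,100,75)]),np.hstack([c(s,175,145,100,75),c(s,270,195,100,75)])])
cv2.imwrite('pics/crops.png',a)
E
```

```text
(no output)
```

View pics/crops.png

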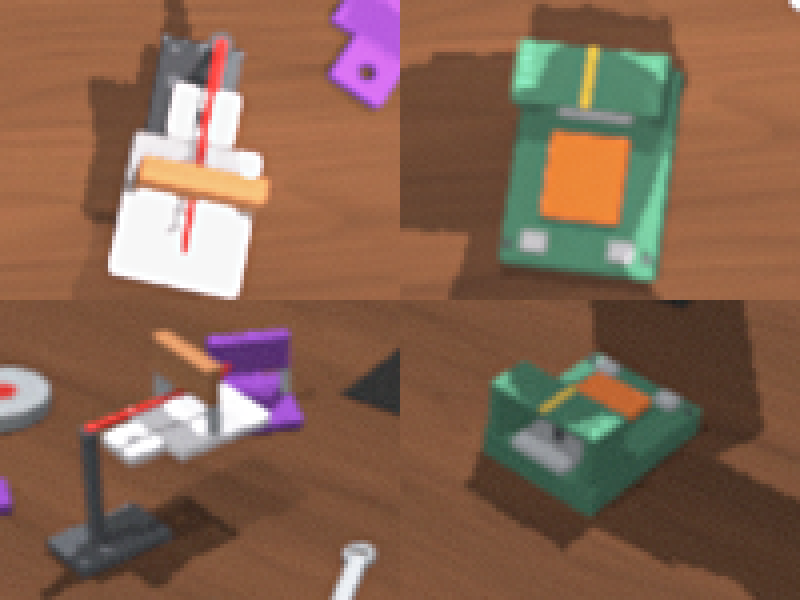

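The crops show the cover handle and red arm clearly at top px (326,195). The jig's pad is at (186,226), its stripe at (187,201), and the pin is visible from behind at scene px (309,228).

Run:
```python
from h import *
T=Cam('top');S=Cam('scene')
I={'t':cv2.imread('pics/top0.png'),'s':cv2.imread('pics/scene0.png')}
def mask(k,box,lo,hi):
    x,y,w,h=box; m=np.zeros(I[k].shape[:2],np.uint8)
    m[y:y+h,x:x+w]=cv2.inRange(cv2.cvtColor(I[k],cv2.COLOR_BGR2HSV),np.array(lo),np.array(hi))[y:y+h,x:x+w]
    n,l,st,ce=cv2.connectedComponentsWithStats(m); j=1+np.argmax(st[1:,4]); return l==j
def rect(m,cam,z,up=1):
    ys,xs=np.nonzero(m); P=cam.at(np.c_[xs,ys],z)[:,:2]; c=P.mean(0); w,v=np.linalg.eigh(np.cov(P.T))
    return c.round(1),(np.sqrt(12*w)).round(1),np.degrees(np.arctan2(v[1],v[0])).round(2),len(xs)
for i in [(323,196),(326,165),(330,197)]: print(i,cv2.cvtColor(I['t'],cv2.COLOR_BGR2HSV)[i[1],i[0]])
for n,b,lo,hi,z in [('bar',(300,180,50,30),(8,80,140),(20,255,255),195),('red',(300,150,50,75),(0,170,120),(6,255,255),150),
  ('redhi',(300,150,50,75),(172,170,120),(179,255,255),150),
  ('pad',(165,205,50,45),(5,190,150),(16,255,255),46),('stripe',(175,185,25,30),(20,130,120),(32,255,255),88)]:
    try:
        m=mask('t',b,lo,hi); print(n,*rect(m,T,z)); ys,xs=np.nonzero(m); print('  px',xs.min(),xs.max(),ys.min(),ys.max())
    except Exception as e: print(n,e)
for n,b,lo,hi,z in [('bar',(205,148,35,22),(8,80,120),(20,255,255),195),('pad',(300,205,50,30),(5,190,120),(16,255,255),46),('stripe',(295,205,30,30),(20,130,100),(32,255,255),88)]:
    m=mask('s',b,lo,hi); print('S',n,*rect(m,S,z))
print('pin', S.at([(309.5,227)],56))
```

```text
(323, 196) [ 16 129 248]
(326, 165) [96 19 67]
(330, 197) [ 18 123 248]
bar [ 555.5 -241.1] [ 76.2 117.7] [175.2  85.2] 613
  px 308 349 180 209
red [ 655.2 -239.1] [ 6.7 38.9] [-107.88  162.12] 24
  px 327 330 161 172
redhi attempt to get argmax of an empty sequence
pad [516.8 227.6] [58.8 65.6] [-107.09  162.91] 355
  px 176 196 216 236
stripe [592.3 214.3] [ 8.  52.9] [-100.88  169.12] 39
  px 185 189 193 208
S bar [ 567.9 -221.6] [114.3 177.3] [ -68.53 -158.53] 446
S pad [503.8 231.7] [27.5 53.7] [168.62  78.62] 30
S stripe [593.4 215.4] [ 6.6 48.6] [-101.41  168.59] 15
pin [[593.9734134  221.42704842  56.        ]]
```

```bash
cat > m.py <<'E'
from h import *
def avg(n,k=4): return np.mean([r.grab_frame(n).astype(float) for _ in range(k)],0)[:,:,::-1].astype(np.uint8)
def blob(img,box,lo,hi,k=6):
    x,y,w,h=box; c=cv2.resize(img[y:y+h,x:x+w],None,fx=k,fy=k,interpolation=cv2.INTER_CUBIC)
    m=cv2.inRange(cv2.cvtColor(c,cv2.COLOR_BGR2HSV),np.array(lo),np.array(hi))
    n,l,st,ce=cv2.connectedComponentsWithStats(m); j=1+np.argmax(st[1:,4])
    b=(l==j).astype(np.uint8); ys,xs=np.nonzero(b); P=np.c_[xs,ys]
    return c,b,(P+.5)/k-.5+[x,y]
def stat(px,cam,z):
    P=cam.at(px,z)[:,:2]; w,v=np.linalg.eigh(np.cov(P.T))
    (c,s,a)=cv2.minAreaRect(P.astype(np.float32))
    return P.mean(0).round(1),np.sqrt(12*w).round(1),np.degrees(np.arctan(v[1]/v[0])).round(2),'rect',np.round(c,1),np.round(s,1),round(a,2)
E
python3 - <<'E'
from m import *
T=Cam('top');S=Cam('scene'); t=avg('top');s=avg('scene'); np.savez('av.npz',t=t,s=s)
rows=[]
for n,im,cam,b,lo,hi,z in [('bar',t,T,(300,180,50,30),(8,90,190),(22,200,255),195),('red',t,T,(300,150,50,75),(0,150,130),(6,255,255),150),
 ('pad',t,T,(165,205,50,45),(5,170,150),(16,255,255),46),('stripe',t,T,(175,185,25,30),(20,110,120),(36,255,255),88),
 ('white',t,T,(298,160,50,75),(0,0,150),(179,60,255),116),('green',t,T,(150,182,75,75),(60,60,40),(90,255,255),30),
 ('barS',s,S,(205,146,35,26),(5,90,150),(22,200,255),195),('padS',s,S,(300,205,50,30),(4,170,120),(16,255,255),46),('stripeS',s,S,(295,205,30,30),(20,110,100),(36,255,255),88)]:
    c,m,px=blob(im,b,lo,hi); print(n,*stat(px,cam,z))
    cv2.drawContours(c,cv2.findContours(m,0,2)[0],-1,(255,0,255),1); rows.append(cv2.resize(c,(260,195)))
cv2.imwrite('pics/masks.png',np.vstack([np.hstack(rows[i:i+3]) for i in (0,3,6)]))
E
```

```text
bar [ 555.8 -212.9] [21.2 96.5] [-16.15  73.85] rect [ 555.4 -212.3] [99.  26.9] 76.95
red [ 654.6 -239.4] [ 8.2 39.5] [ 72.6 -17.4] rect [ 654.1 -238.7] [ 9.9 43.1] 71.84
pad [516.6 227.7] [62.2 68.7] [ 79.81 -10.19] rect [516.6 227.7] [63.2 69.4] 79.25
stripe [592.3 214.1] [ 8.9 51.2] [ 78.98 -11.02] rect [591.9 214.5] [10.3 51.4] 77.79
white [ 523.3 -201.6] [ 71.9 106.1] [-16.6  73.4] rect [ 524.5 -202.2] [106.   73.8] 73.59
green [539.6 222.5] [150.6 203.6] [87.18 -2.82] rect [534.9 228.6] [141.1 189.2] 79.23
barS [ 561.3 -208.5] [24.2 99.3] [-17.8  72.2] rect [ 561.3 -206.3] [110.8  26.5] 73.57
padS [505.7 236.6] [32.9 62.7] [-8.21 81.79] rect [505.  236.2] [65.3 35.5] 79.19
stripeS [591.5 215.5] [ 8.8 49.4] [ 79.34 -10.66] rect [590.1 215.8] [10.6 55.1] 77.21
```

View pics/masks.png

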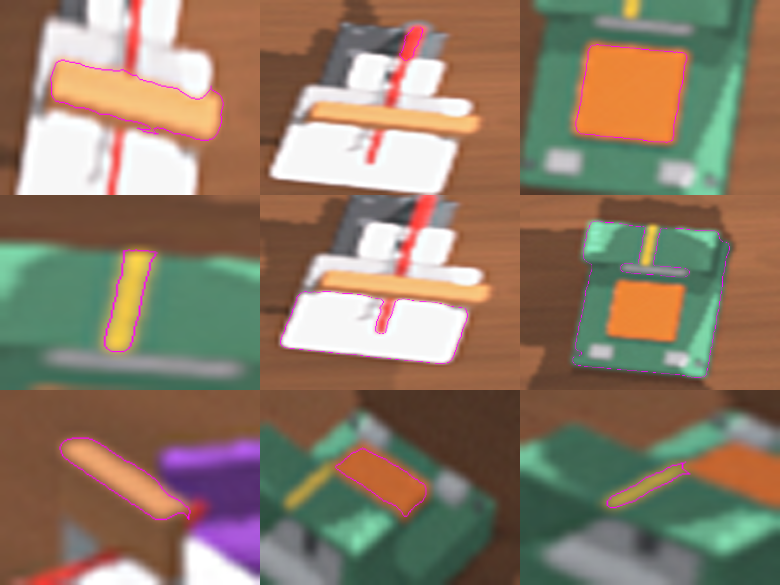

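The mask contours fit: the bar measures 96×21 mm, the pad 69×62 mm and the stripe 51×9 mm, which matches the given sizes. Cover handle is at (556,-213) with yaw about -16.5°. Jig origin is about (517,228) with yaw about -10.6°.

```bash
cat > go.py <<'E'
from h import *
import sys
from scipy.spatial.transform import Rotation as Ro
def show(x,y,z,a=None):
    "dp and yaw (deg) from measured pose to world x,y,z with tool y axis along world angle a"
    s=r.sense(); R=Ro.from_euler('xyz',s['tcp_rot']).as_matrix()
    ya=np.degrees(np.arctan2(R[1,1],R[0,1]))
    print('dp',(R.T@(np.array([x,y,z])-s['eef_pos'])).round(1),'yaw',None if a is None else round(-(a-ya),2),'| at',s['eef_pos'].round(1),'ya',round(ya,2),'tilt',np.degrees(np.arccos(-R[2,2])).round(2),
     'q',s['qpos'].round(2),'F',s['contact_force'].round(1),'M',s['wrist_torque'].round(2),'g',round(s['grasp_force'],1),'t',round(s['clock'],2))
if __name__=='__main__': show(*map(float,sys.argv[1:]))
E
python3 go.py 556 -213 280 -16.5
```

```text
dp [-594.8 -597.7  -40.7] yaw 82.91 | at [250.2 572.8 239.3] ya 66.41 tilt 0.0 q [ 1.16  0.35  1.63 -0.    1.16 -0.  ] F [ 0.  -0.2  0.2] M [0.02 0.02 0.04] g 0.0 t 0.5
```

carry_out --targets '[{"dp":[-15,-15,-40],"yaw":8},{"dp":[-50,-50,-41],"yaw":16},{"dp":[-90,-90,-41],"yaw":24},{"dp":[-130,-130,-41],"yaw":32},{"dp":[-170,-170,-41],"yaw":40},{"dp":[-210,-210,-41],"yaw":48},{"dp":[-250,-250,-41],"yaw":56},{"dp":[-290,-290,-41],"yaw":64},{"dp":[-330,-330,-41],"yaw":72},{"dp":[-370,-370,-41],"yaw":80},{"dp":[-410,-410,-41],"yaw":82.9},{"dp":[-450,-450,-41],"yaw":82.9}]' --fingers 1

```text
clock: 2.0
eef_pos: [482.9, -21.6, 280.6]
tcp_rot: [3.141, -0.0, 1.282]
contact_force: [-0.2, 1.5, -0.6]
opening: 1.0
grasp_force: 0.0
```

```bash
python3 go.py 556 -213 280 -16.5
```

```text
dp [-162.6  124.5    0.7] yaw -0.05 | at [482.9 -21.6 280.6] ya -16.55 tilt 0.05 q [-0.05  0.09  1.88  0.    1.17  0.24] F [-0.2  1.5 -0.6] M [ 0.02 -0.07 -0.  ] g 0.0 t 2.0
```

carry_out --targets '[{"dp":[-40,31,0],"yaw":0},{"dp":[-80,62,0],"yaw":0},{"dp":[-120,93,0],"yaw":0},{"dp":[-155,119,0],"yaw":0},{"dp":[-163,124.5,0],"yaw":0},{"dp":[-163,124.5,0],"yaw":0},{"dp":[-163,124.5,0],"yaw":0},{"dp":[-163,124.5,0],"yaw":0}]'

```text
clock: 3.0
eef_pos: [555.4, -210.3, 280.5]
tcp_rot: [3.141, -0.0, 1.284]
contact_force: [0.3, -0.3, 0.2]
opening: 0.999
grasp_force: 0.0
```

```bash
python3 go.py 556 -213 177 -16.5
```

```text
dp [ -2.5   1.4 103.5] yaw 0.08 | at [ 555.4 -210.3  280.5] ya -16.42 tilt 0.01 q [-0.36  0.27  1.66  0.    1.22 -0.08] F [ 0.3 -0.3  0.2] M [-0.03 -0.01  0.  ] g 0.0 t 3.0
```

carry_out --targets '[{"dp":[-2.5,1.4,40]},{"dp":[-2.5,1.4,80]},{"dp":[-2.5,1.4,103]},{"dp":[-2.5,1.4,103.5]},{"dp":[-2.5,1.4,103.5]},{"dp":[-2.5,1.4,103.5]}]'

```text
schema error: expected keys dp, yaw
```

```bash
python3 go.py 556 -213 177 -16.5
python3 - <<'E'
from m import *
for n,b in (('scene',(175,125,100,75)),('top',(275,150,100,75))):
    x,y,w,h=b; f=avg(n,1); cv2.imwrite(f'pics/g_{n}.png',cv2.resize(f[y:y+h,x:x+w],(400,300),interpolation=cv2.INTER_CUBIC))
cv2.imwrite('pics/g.png',np.hstack([cv2.imread('pics/g_scene.png'),cv2.imread('pics/g_top.png')]))
E
```

```text
dp [ -2.5   1.4 103.5] yaw 0.08 | at [ 555.4 -210.3  280.5] ya -16.42 tilt 0.01 q [-0.36  0.27  1.66  0.    1.22 -0.08] F [ 0.3 -0.3  0.2] M [-0.03 -0.01  0.  ] g 0.0 t 3.0
```

View pics/g.png

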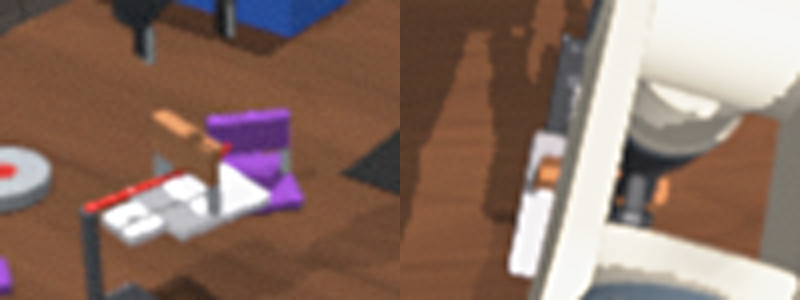

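The gripper is still above the handle, as the move was refused for a missing yaw key. The scene crop shows its fingers at about (140,40) and (225,20), straddling the bar at (190,130). I'll resend the descent with the yaw key.

carry_out --targets '[{"dp":[-2.5,1.4,40],"yaw":0},{"dp":[-2.5,1.4,80],"yaw":0},{"dp":[-2.5,1.4,103],"yaw":0},{"dp":[-2.5,1.4,103.5],"yaw":0},{"dp":[-2.5,1.4,103.5],"yaw":0},{"dp":[-2.5,1.4,103.5],"yaw":0}]'

```text
clock: 3.85
eef_pos: [557.0, -214.4, 178.2]
tcp_rot: [3.139, 0.0, 1.283]
contact_force: [-0.1, -0.3, -0.1]
opening: 0.995
grasp_force: 0.0
```

carry_out --targets '[{"dp":[0,0,0],"yaw":0},{"dp":[0,0,0],"yaw":0},{"dp":[0,0,0],"yaw":0},{"dp":[0,0,0],"yaw":0},{"dp":[0,0,0],"yaw":0},{"dp":[0,0,0],"yaw":0},{"dp":[0,0,0],"yaw":0},{"dp":[0,0,0],"yaw":0}]' --fingers -1 --grip_force 70

```text
clock: 4.85
eef_pos: [556.6, -214.4, 177.1]
tcp_rot: [3.14, 0.0, 1.283]
contact_force: [3.1, -2.1, 3.6]
opening: 0.221
grasp_force: 70.6
```

```bash
python3 go.py 556 -213 177 -16.5; python3 -c "
from rig import r;print(r.sense()['opening'])"
```

```text
dp [ 1.1 -1.   0.1] yaw 0.01 | at [ 556.6 -214.4  177.1] ya -16.49 tilt 0.07 q [-0.37  0.37  1.75 -0.    1.01 -0.08] F [ 3.1 -2.1  3.6] M [-0.27 -0.45 -0.02] g 70.6 t 4.85
0.2208145518238824
```

carry_out --targets '[{"dp":[0,0,-4],"yaw":0},{"dp":[0,0,-9],"yaw":0},{"dp":[0,0,-14],"yaw":0},{"dp":[0,0,-18],"yaw":0},{"dp":[0,0,-18],"yaw":0},{"dp":[0,0,-18],"yaw":0},{"dp":[0,0,-18],"yaw":0}]'

```text
clock: 5.72
eef_pos: [556.0, -214.1, 194.6]
tcp_rot: [-3.141, -0.0, 1.283]
contact_force: [-0.0, -0.3, -4.2]
opening: 0.216
grasp_force: 69.7
```

```bash
python3 go.py 556 -213 195 -16.5
python3 - <<'E'
from m import *
x,y,w,h=175,125,100,75; f=avg('scene',2); cv2.imwrite('pics/l.png',cv2.resize(f[y:y+h,x:x+w],(600,450),interpolation=cv2.INTER_CUBIC))
E
```

```text
dp [ 1.1 -0.4 -0.4] yaw 0.01 | at [ 556.  -214.1  194.6] ya -16.49 tilt 0.02 q [-0.37  0.35  1.74  0.    1.05 -0.08] F [-0.  -0.3 -4.2] M [-0.03 -0.01  0.04] g 69.7 t 5.72
```

View pics/l.png

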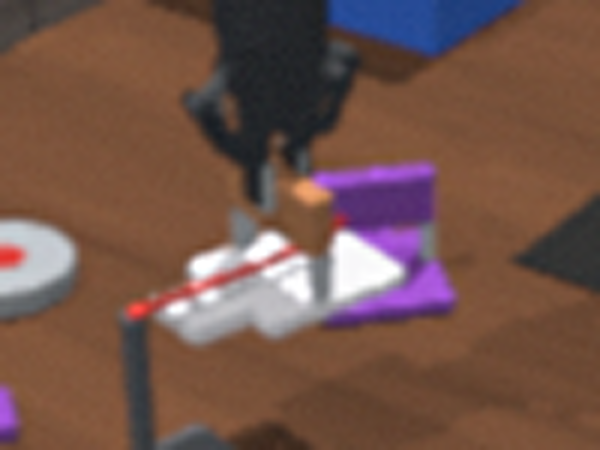

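The cover is held in the fingers at about crop (300,220) and raised off the red arm, with a -4.2 N load and no side force. I'll now draw it off along the stand's -x.

carry_out --targets '[{"dp":[0,-10,0],"yaw":0},{"dp":[0,-25,0],"yaw":0},{"dp":[0,-40,0],"yaw":0},{"dp":[0,-55,0],"yaw":0},{"dp":[0,-70,0],"yaw":0},{"dp":[0,-85,0],"yaw":0},{"dp":[0,-100,0],"yaw":0},{"dp":[0,-115,0],"yaw":0},{"dp":[0,-130,0],"yaw":0},{"dp":[0,-145,0],"yaw":0},{"dp":[0,-160,0],"yaw":0},{"dp":[0,-165,0],"yaw":0}]'

```text
clock: 7.32
eef_pos: [396.8, -167.0, 194.8]
tcp_rot: [-3.141, -0.0, 1.283]
contact_force: [0.3, -0.4, -4.3]
opening: 0.215
grasp_force: 69.6
```

```bash
python3 go.py 370 256 200 -10.6
```

```text
dp [ 397.9 -145.9   -5.2] yaw -5.9 | at [ 396.8 -167.   194.8] ya -16.5 tilt 0.02 q [-0.4   0.1   2.08 -0.    0.96 -0.11] F [ 0.3 -0.4 -4.3] M [-0.01 -0.05 -0.02] g 69.6 t 7.33
```

carry_out --targets '[{"dp":[25,-9,-5],"yaw":-1},{"dp":[65,-24,-5],"yaw":-2},{"dp":[105,-38,-5],"yaw":-3},{"dp":[145,-53,-5],"yaw":-4},{"dp":[185,-68,-5],"yaw":-5},{"dp":[225,-82,-5],"yaw":-5.9},{"dp":[265,-97,-5],"yaw":-5.9},{"dp":[305,-112,-5],"yaw":-5.9},{"dp":[345,-126,-5],"yaw":-5.9},{"dp":[380,-139,-5],"yaw":-5.9},{"dp":[398,-146,-5],"yaw":-5.9},{"dp":[398,-146,-5],"yaw":-5.9}]'

```text
clock: 8.82
eef_pos: [371.1, 257.0, 199.8]
tcp_rot: [3.141, -0.0, 1.388]
contact_force: [0.6, -0.9, -4.3]
opening: 0.218
grasp_force: 69.6
```

carry_out --targets '[{"dp":[0,0,0],"yaw":0},{"dp":[0,0,0],"yaw":0},{"dp":[0,0,0],"yaw":0}]'

```text
clock: 9.2
eef_pos: [371.1, 255.2, 199.8]
tcp_rot: [3.142, -0.0, 1.385]
contact_force: [0.2, -0.8, -3.3]
opening: 0.216
grasp_force: 69.6
```

```bash
python3 go.py 370 255.4 135 -10.6
python3 - <<'E'
from m import *
t=avg('top');s=avg('scene'); np.savez('av2.npz',t=t,s=s)
a=cv2.resize(t[180:280,130:230],(400,400),interpolation=cv2.INTER_CUBIC);b=cv2.resize(s[140:240,270:370],(400,400),interpolation=cv2.INTER_CUBIC)
cv2.imwrite('pics/j.png',np.hstack([a,b]))
E
```

```text
dp [ 0.  -1.1 64.8] yaw -0.05 | at [371.1 255.2 199.8] ya -10.65 tilt 0.0 q [ 0.6   0.13  2.03 -0.    0.98  0.78] F [ 0.2 -0.8 -3.3] M [-0.   -0.04 -0.05] g 69.6 t 9.2
```

View pics/j.png

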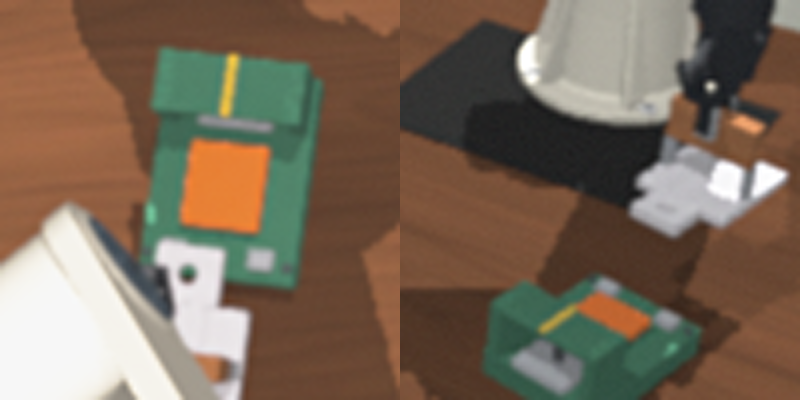

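The top view shows the tongue with its hole at about px (177,248), just in front of the jig. The scene view shows the cover held level at about crop (700,180) and the pin under the bridge at about (560,352).

Run:
```python
from m import *
T=Cam('top');S=Cam('scene');d=np.load('av2.npz');t=d['t']
c,m,px=blob(t,(172,243,10,10),(0,0,0),(179,255,135)); print('hole',len(px)/36,*stat(px,T,137))
c,m,px=blob(t,(168,239,19,17),(0,0,150),(179,50,255)); print('tongue',*stat(px,T,139))
for n,b,lo,hi,z in [('pad',(165,205,50,45),(5,170,150),(16,255,255),46),('stripe',(175,185,25,30),(20,110,120),(36,255,255),88)]:
    print(n,*stat(blob(t,b,lo,hi)[2],T,z))
# tongue left/right edges per row (subpixel) -> centre line
g=cv2.cvtColor(t,cv2.COLOR_BGR2HSV)[:,:,1].astype(float)
for y in range(241,255): print(y,g[y,166:192].astype(int))
```

```text
hole 9.222222222222221 [437.9 244.9] [8.8 9.2] [-13.67  76.33] rect [437.9 245. ] [10.2  9.6] 85.91
tongue [441.8 240.9] [41.4 55.3] [-45.42  44.58] rect [440.2 245. ] [57.  49.8] 77.05
pad [516.7 227.7] [62.2 68.7] [ 79.36 -10.64] rect [516.7 227.6] [63.2 69.4] 79.33
stripe [592.3 214.1] [ 8.8 51.2] [ 78.92 -11.08] rect [592.  214.5] [10.2 51.5] 77.87
241 [ 73  86  69  21   5   8   6   6   6   7   4   4  13  21  22  29  40  47
  54  68  89 102 101 102 102  90]
242 [ 40  58  53  13   5   5   5   5   5   7   7   7   6   3   3   1   4   4
   5  15  47  95 107 104 102  73]
243 [ 50  60  42   6   5   5   4   5   5   5   5   5   5   5   5   5   7   8
   8   9  23  89 106 107 101  61]
244 [ 86  77  38   2   5   5   5   5   5   5   7   5   7   5   4   4   5   5
   6   7  25  93 106 105  99  50]
245 [ 75  66  29   1  10   6   5   4   7   7   7   5   5   7   5   4   5   4
   7   5  34  96 106 105  91  40]
246 [ 22  24  18   4  10  10   7   4   6   3  17  27   8   3   7   5   5   4
   7   4  43  99 103 102  90  45]
247 [ 12   7   5   6  12   6   8   6   3  24  76  88  41   4   4   5   4   5
   8   4  53 101 103 102 100  74]
248 [ 22   7   8  12  17   7  10   9   7  27  95  99  43   4   6   5   4   4
   7   4  62 104 104 105 104 100]
249 [ 30  16  13  17  14   9   9   9  10  23  47  41  13   7   7   5   4   4
   9   3  52  96  98  97 100 100]
250 [47 33 24 18 16  7  9  6 10 16 31 32 18  7  4  5  5  6 13 12 29 55 50 55
 66 73]
251 [ 51  49  42  23   9   7   9   9   5   8  14  14   7   5   4   4   4   4
  12  20  76 124 111  95  84  65]
252 [ 50  53  44  21   9  11  10  10   5   5   5   5   4   4   4   4   4   4
  11  23  95 137 134 129 123 126]
253 [ 35  52  48  33  12   8  10   9   4   4   4   3   4   5   4   4   4   5
  12  36 117 138 129 126 126 133]
254 [  2  35  52  43  36  26   6   9   4   4   5   4   5   5   5   5   5   6
  15  54 137 141 135 133 131 131]
```

```bash
python3 go.py 370 253.2 135.5 -10.6
```

```text
dp [-2.6 -0.5 64.3] yaw 0.0 | at [371.  255.7 199.8] ya -10.6 tilt 0.0 q [ 0.6   0.13  2.03 -0.    0.98  0.79] F [ 0.1 -0.3 -4.9] M [-0.05  0.02  0.05] g 69.6 t 9.6
```

carry_out --targets '[{"dp":[-2.3,-0.8,15],"yaw":0},{"dp":[-2.3,-0.8,35],"yaw":0},{"dp":[-2.3,-0.8,55],"yaw":0},{"dp":[-2.3,-0.8,64.3],"yaw":0},{"dp":[-2.3,-0.8,64.3],"yaw":0},{"dp":[-2.3,-0.8,64.3],"yaw":0},{"dp":[-2.3,-0.8,64.3],"yaw":0}]'

```text
clock: 10.48
eef_pos: [370.2, 253.9, 136.1]
tcp_rot: [3.141, -0.001, 1.386]
contact_force: [0.3, -1.1, -3.0]
opening: 0.215
grasp_force: 69.6
```

```bash
python3 go.py 517.4 225.6 135.5 -10.6
python3 - <<'E'
from m import *
T=Cam('top');t=avg('top'); np.save('av3.npy',t)
c,m,px=blob(t,(165,238,26,18),(0,0,0),(179,255,255)); cv2.imwrite('pics/k.png',cv2.resize(t[180:280,130:230],(600,600),interpolation=cv2.INTER_CUBIC))
S=cv2.cvtColor(t,cv2.COLOR_BGR2HSV)[:,:,1]
P=T.px([[370+67,253.2-12.4,74]]); print('expected hole px',P)
E
```

```text
dp [ -0.8 149.9   0.7] yaw 0.01 | at [370.2 253.9 136.1] ya -10.59 tilt 0.07 q [ 0.6   0.22  2.09 -0.    0.83  0.78] F [ 0.3 -1.1 -3. ] M [-0.02 -0.03  0.01] g 69.6 t 10.47
expected hole px [[181.46273361 250.07276056]]
```

View pics/k.png

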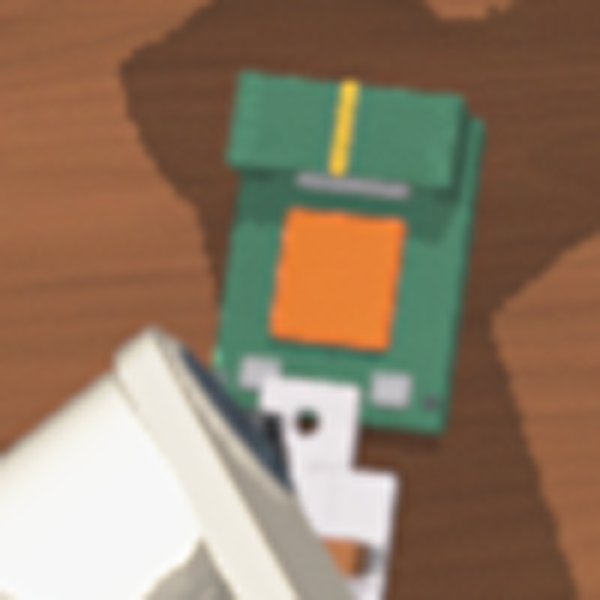

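The tongue is lowered in line with the jig, with its hole at top px (181,250). I'll measure the hole again, now at nearly the pin's height.

Run:
```python
from m import *
T=Cam('top');t=np.load('av3.npy')
for v in (110,135,160):
    px=blob(t,(176,245,10,10),(0,0,0),(179,255,v))[2]; print('hole',px.mean(0).round(2),T.at(px,73).mean(0).round(1),len(px)/36)
# tongue left/right edges along rows clear of hole/arm
V=cv2.cvtColor(t,cv2.COLOR_BGR2HSV)[:,:,1]
for y in (244,246,248,250,252,254): print(y,V[y,172:193])
print(T.C)
```

```text
hole [180.68 249.93] [437.7 243.5  73. ] 5.75
hole [180.66 249.9 ] [437.8 243.5  73. ] 9.166666666666666
hole [180.67 249.89] [437.9 243.5  73. ] 12.86111111111111
244 [ 9  3  6  5  7  7  8  7  7  6  3  2  1  5  5  6  9 26 68 52  9]
246 [71 12  7  6  5  5  5  4  4  4  5  4  5  5  5  6  8  4 38 47 14]
248 [ 27   7   8   8   9   7   5   5   8  18   4   5   5   5   4   5   7   6
  62 105  92]
250 [ 21   8  12  17   7   9  12  22  77 110  36  12   6   4   4   5  10   7
  43  77  83]
252 [ 48  38  36  21  12  10  10  13  20  20  14   7   5   5   4   4  13  22
  87 132 123]
254 [ 39  53  42  35  10   9  11   5   5   5   5   5   4   4   4   4  13  41
 127 137 130]
[ 319.06082718    4.31539953 1434.96679168]
```

carry_out --targets '[{"dp":[-0.5,10,0],"yaw":0},{"dp":[-0.5,25,0],"yaw":0},{"dp":[-0.5,40,0],"yaw":0},{"dp":[-0.5,55,0],"yaw":0},{"dp":[-0.5,70,0],"yaw":0},{"dp":[-0.5,85,0],"yaw":0},{"dp":[-0.5,100,0],"yaw":0},{"dp":[-0.5,112,0],"yaw":0},{"dp":[-0.5,124,0],"yaw":0},{"dp":[-0.5,134,0],"yaw":0},{"dp":[-0.5,142,0],"yaw":0},{"dp":[-0.5,147,0],"yaw":0}]'

```text
clock: 12.18
eef_pos: [514.5, 226.0, 135.4]
tcp_rot: [-3.141, 0.0, 1.386]
contact_force: [-0.7, 1.1, -4.6]
opening: 0.221
grasp_force: 69.7
```

carry_out --targets '[{"dp":[0,1.5,0],"yaw":0},{"dp":[0,2.5,0],"yaw":0},{"dp":[0,2.5,0],"yaw":0},{"dp":[0,2.5,0],"yaw":0},{"dp":[0,2.5,0],"yaw":0}]'

```text
clock: 12.8
eef_pos: [516.5, 225.7, 135.5]
tcp_rot: [3.142, 0.0, 1.386]
contact_force: [-0.3, 1.2, -4.1]
opening: 0.222
grasp_force: 69.7
```

```bash
python3 go.py 517.4 225.6 135.5 -10.6
python3 - <<'E'
from m import *
t=avg('top',1);s=avg('scene')
a=cv2.resize(t[180:255,140:240],(400,300),interpolation=cv2.INTER_CUBIC);b=cv2.resize(s[180:255,270:370],(400,300),interpolation=cv2.INTER_CUBIC)
cv2.imwrite('pics/n.png',np.hstack([a,b]))
E
```

```text
dp [0.1 0.9 0. ] yaw 0.01 | at [516.5 225.7 135.5] ya -10.59 tilt 0.0 q [ 0.41  0.38  1.86 -0.    0.91  0.59] F [-0.3  1.2 -4.1] M [-0.06  0.05 -0.  ] g 69.7 t 12.8
```

View pics/n.png

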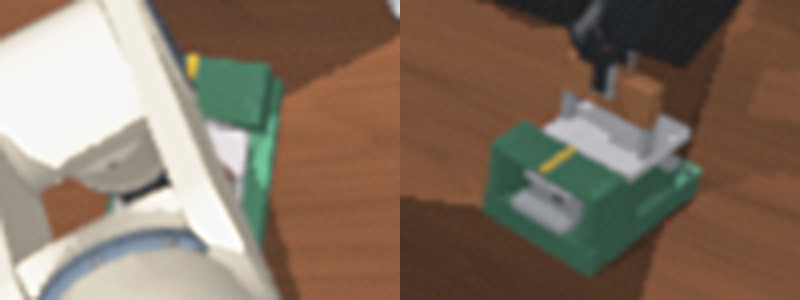

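The scene view shows the tongue under the bridge at about crop (560,190), the plate level, and no contact force. I'll lower it gently and watch the force.

carry_out --targets '[{"dp":[0,0,2],"yaw":0},{"dp":[0,0,4],"yaw":0},{"dp":[0,0,6],"yaw":0},{"dp":[0,0,7.5],"yaw":0},{"dp":[0,0,9],"yaw":0},{"dp":[0,0,9],"yaw":0},{"dp":[0,0,9],"yaw":0}]'

```text
clock: 13.92
eef_pos: [516.7, 225.7, 126.5]
tcp_rot: [3.142, -0.0, 1.386]
contact_force: [0.3, -0.5, -4.1]
opening: 0.218
grasp_force: 69.7
```

```bash
python3 go.py 517.4 225.6 126.5 -10.6
```

```text
dp [0.1 0.7 0. ] yaw 0.01 | at [516.7 225.7 126.5] ya -10.59 tilt 0.01 q [0.41 0.39 1.86 0.   0.89 0.59] F [ 0.3 -0.5 -4.1] M [ 0.01  0.   -0.01] g 69.7 t 13.93
```

Underside is at about 53 mm, below the pin top, and there is still no contact. I'll keep lowering.

carry_out --targets '[{"dp":[0,0,1.5],"yaw":0},{"dp":[0,0,3],"yaw":0},{"dp":[0,0,4],"yaw":0},{"dp":[0,0,5],"yaw":0},{"dp":[0,0,5],"yaw":0},{"dp":[0,0,5],"yaw":0}]'

```text
clock: 14.68
eef_pos: [516.6, 225.7, 121.5]
tcp_rot: [3.142, -0.0, 1.386]
contact_force: [-0.1, -0.2, -4.6]
opening: 0.221
grasp_force: 69.7
```

```bash
python3 go.py 517.4 225.6 119.5 -10.6
```

```text
dp [0.1 0.8 2. ] yaw 0.01 | at [516.6 225.7 121.5] ya -10.59 tilt 0.0 q [0.41 0.4  1.86 0.   0.88 0.59] F [-0.1 -0.2 -4.6] M [-0.02 -0.01  0.01] g 69.7 t 14.68
```

carry_out --targets '[{"dp":[0,0,1],"yaw":0},{"dp":[0,0,2],"yaw":0},{"dp":[0,0,3],"yaw":0},{"dp":[0,0,4],"yaw":0},{"dp":[0,0,5],"yaw":0},{"dp":[0,0,5],"yaw":0}]'

```text
clock: 15.42
eef_pos: [516.9, 225.7, 116.8]
tcp_rot: [3.141, -0.0, 1.386]
contact_force: [-0.4, -1.9, 5.7]
opening: 0.221
grasp_force: 71.0
```

```bash
python3 go.py 517.4 225.6 111.5 -10.6
```

```text
dp [0.  0.5 5.3] yaw 0.0 | at [516.9 225.7 116.8] ya -10.6 tilt 0.03 q [ 0.41  0.41  1.87 -0.    0.87  0.59] F [-0.4 -1.9  5.7] M [-0.26  0.42  0.05] g 71.0 t 15.43
```

carry_out --targets '[{"dp":[0,0,1],"yaw":0},{"dp":[0,0,2],"yaw":0},{"dp":[0,0,3],"yaw":0},{"dp":[0,0,4],"yaw":0},{"dp":[0,0,5],"yaw":0},{"dp":[0,0,5],"yaw":0},{"dp":[0,0,5],"yaw":0}]'

```text
clock: 16.3
eef_pos: [516.9, 225.7, 112.2]
tcp_rot: [3.141, -0.0, 1.386]
contact_force: [-1.5, -2.3, 10.3]
opening: 0.222
grasp_force: 71.6
```

```bash
python3 go.py 517.4 225.6 111.5 -10.6
```

```text
dp [-0.   0.5  0.7] yaw 0.0 | at [516.9 225.7 112.2] ya -10.6 tilt 0.04 q [ 0.41  0.41  1.87 -0.    0.86  0.59] F [-1.5 -2.3 10.3] M [-0.4   0.82 -0.03] g 71.6 t 16.3
```

carry_out --targets '[{"dp":[0,0,0.5],"yaw":0},{"dp":[0,0,1],"yaw":0},{"dp":[0,0,1.5],"yaw":0},{"dp":[0,0,2],"yaw":0},{"dp":[0,0,2.5],"yaw":0},{"dp":[0,0,2.5],"yaw":0},{"dp":[0,0,2.5],"yaw":0}]'

```text
clock: 17.18
eef_pos: [517.1, 225.6, 111.2]
tcp_rot: [3.141, -0.0, 1.386]
contact_force: [-6.0, -4.9, 26.7]
opening: 0.218
grasp_force: 73.8
```

```bash
python3 go.py 517.4 225.6 111.5 -10.6
```

```text
dp [ 0.   0.3 -0.3] yaw 0.0 | at [517.1 225.6 111.2] ya -10.6 tilt 0.06 q [ 0.41  0.41  1.87 -0.    0.86  0.59] F [-6.  -4.9 26.7] M [-0.81  1.81  0.11] g 73.8 t 17.18
```

It is now on the stops, as the force rises stiffly. There is about 7 N of side force from the pin, so I'll relieve that and press slightly further.

carry_out --targets '[{"dp":[-0.3,-0.3,0],"yaw":0},{"dp":[-0.6,-0.6,0],"yaw":0},{"dp":[-0.6,-0.6,0.5],"yaw":0},{"dp":[-0.6,-0.6,1],"yaw":0},{"dp":[-0.6,-0.6,1],"yaw":0},{"dp":[-0.6,-0.6,1],"yaw":0}]'

```text
clock: 17.92
eef_pos: [517.1, 225.6, 111.2]
tcp_rot: [3.139, -0.002, 1.386]
contact_force: [-7.8, -4.7, 34.5]
opening: 0.22
grasp_force: 75.0
```

```bash
python3 go.py 517.4 225.6 111.5 -10.6
python3 - <<'E'
from m import *
s=avg('scene')
cv2.imwrite('pics/p.png',cv2.resize(s[175:250,270:370],(800,600),interpolation=cv2.INTER_CUBIC))
E
```

```text
dp [ 0.   0.3 -0.3] yaw 0.0 | at [517.1 225.6 111.2] ya -10.6 tilt 0.17 q [0.41 0.41 1.87 0.   0.85 0.59] F [-7.8 -4.7 34.5] M [-0.69  2.11 -0.05] g 75.0 t 17.93
```

View pics/p.png

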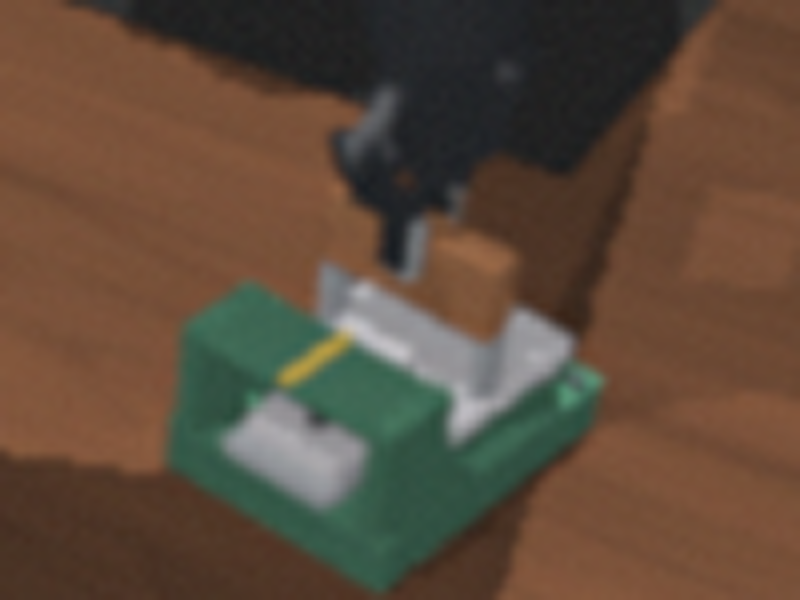

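The cover lies flat with its tongue down on its stop under the bridge, and the pin shows in the hole at about (318,415). TCP height stayed at 111.2 mm as the force rose, so it is home. I'll hand it in.

```bash
python3 -c "
from rig import r;print(r.sign_off())"
```

```text
the job is handed in; nothing more can be done
None
```

The job is handed in, with no verdict shown: the cover is on the pin, pressed home and level on its stops at about 35 N, still gripped, and the arm kept clear of the tray, wrench, bottle and wheel.

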